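# Feel a wheel rim for burrs

## Robot

A 6-joint arm with a two-finger parallel gripper is mounted at the origin on the work surface. World frame = base frame: x ahead of the robot, y to its left, z up, the work surface at z = 0. Lengths are in mm, angles in rad, forces in N, time in s.
With the tool pointing down it reaches from about 350 to 775 mm from the base axis. Payload 7.3 kg.
Tool frame: the origin (TCP) lies at the very end of the fingers, on their centre line; the grasp point (between the pads) lies 19 mm behind it (bot.grip_point_offset is the distance from the TCP to the grasp point, in mm); z points along the fingers, y is the line along which they close (so a half turn about z gives the same grasp; the last joint's range is limited). The gripper opens to 92 mm and grips with 3 to 60 N. Pads are 19 mm wide; open, the fingers measure 130 mm over their backs; the gripper's body (75 mm by 190 mm) begins 47 mm behind the grasp point.
Start: joints at [1.105, 0.342, 1.524, -0, 1.275, -0.146], TCP at [165.035, 498.409, 196.741] pointing down, gripper open.
Joint ranges: [-2.53, 2.53], [-0.77, 2.02], [0.04, 2.7], [-1, 4.14], [0.28, 2.66], [-3.11, 3.11]. Speed limits (rad/s): [2.57, 2.57, 3.14, 3.14, 3.14, 3.14].

## Interface

Orientations are given as [roll, pitch, yaw] about the fixed x, y, z axes, in that order (R = Rz(yaw) Ry(pitch) Rx(roll)).
In Python, from plant import bot gives the robot as it stands. The module is installed in compiled form; this text tells all that it offers.
- The arm moves only by the shell command python3 -m jog 'ROWS' [OPENING]. ROWS is JSON, a list of rows, each a list of 6 numbers: the shift along the tool's x, y, z in mm, then the turn, a rotation vector about the tool's x, y, z in rad. In form: [[dx, dy, dz, rx, ry, rz], ...]. A call has 1 to 12 rows; each row shifts and turns the commanded pose from where the row before left it, along the tool's axes as they then stand; what a row does not reach is not made up. A row lasts 1/10 s, in which the tool goes at most 50 mm and 8.59 degrees, less where a joint would pass 70% of its speed; a pose out of reach is approached as far as the arm can. A call with a gripper value outside its range is refused whole. OPENING is the opening in per cent of the stroke, from 0 (shut) to 100 (fully open), set as the call begins (- or left out, the last holds). The fingers move at their own pace and stop on an object; the grip force is fixed at half the most. Time passes only in rows, so rows that do not move let the fingers close. It gives the time, the measured TCP pose, the force, the opening and the grip force at its end, in the units of the state.
- bot.get_obs(): the state, without advancing time (a new reading comes with each control period).
- bot.capture(name): name is "side" or "top" or "wrist"; returns the picture (480x640x3 uint8, red, green, blue); there is no depth.
- bot.camera_model(name): a dict with "fx", "fy", "cx", "cy" (pixels), "position" and "orientation" of the camera in the world; the wrist camera has in their place "T_tool_cam" (4x4, takes a point from camera to tool coordinates, whose origin is the TCP and whose axes are the flange's). Camera axes: x right, y down, z forward; pixel columns grow to the right and rows downward; lengths in mm; the calibration is good to about 2 mm. A picture is of the moment at which its call begins: read the wrist's pose just before it. camera_model takes no time and is no camera call.
- bot.close_job(): hands the job in; it is judged then, once.
Trained networks look in the newest picture that a camera, given by its name, has taken for a name from the list of things; names that differ only in an ending like _2 or _b are one class to them, and where a whole thing is asked for, a point or a joint stands for the part that bears it (a point fixed in the world has none). Each returns a list of dicts, best first, with "p" (0 to 1); they miss things now and then, are a little off and sometimes report something else, mostly with a low value. They report only what shows in the picture. A call takes as long as a camera call.
- bot.outline_of(target, camera): "mask" (480x640 bool, what is visible of it) and "pixel" ([column, row] in pixels, amid what is visible of it).
The state is a dict: "time": time; "joint_positions": joint angles; "dq": joint speeds; "tau": joint torques, N m; "tool_pos": TCP position; "tcp_rot": TCP orientation; "contact_force": force on the tool from outside, world axes, zero at the start; "moment": the same for the moment, N m; "grip_width": finger opening in mm; "finger_force": force on a finger pad.
Only numpy, scipy, OpenCV 4.12 (cv2) and the standard library are available. Lean on these libraries where they do the work, as an engineer would, in place of code of your own. Each camera call takes 0.05 s, during which the arm holds its last target. There are 200 camera calls.

## Task

Feel the rim of the small wheel that lies flat on the bench: with the fingers closed, lower the fingertips gently onto the green dot, then run them slowly along the top of the rim through the three yellow dots to the red dot, touching the rim lightly all along and never pushing the wheel down to its stop or lifting it. The program finishes while the fingertips are still resting lightly on the red dot; leave everything else where it lies.

Things in the scene. Friction and masses are not known exactly. Their poses are not given: they have to be found in the camera images.
- wheel (a joint): How far the wheel is pushed down, in m: 0 at rest, positive downward, stop at 0.012, negative when lifted (to -0.008). The wheel floats on a light spring in the jig and does not turn or tilt: it sinks 1 mm for each 0.6 N on the rim.
- rim_centre (a point): Point on the wheel axis level with the rim top. Bare bicycle wheel lying flat: dark steel rim, 268 mm outside and 228 mm inside diameter, flat top face 20 mm wide and 86 mm above the bench at rest, 18 mm thick; thin steel spokes; aluminium hub whose top is 31 mm above the rim top; a brass valve points inward from the rim opposite the dots.
- jig: Fixed round blue foot, 110 mm across, under the hub. Origin on the bench on the wheel axis, z up; x points toward the middle yellow dot. Five stickers 15 mm across lie on the rim top, on a circle of radius 124 mm: green, three yellow, red, 25 degrees apart, counter-clockwise from above from green to red.
- green_dot (a point): Centre of the green dot, where the stroke starts, on the top face of the rim (86 mm above the bench at rest; it sinks with the wheel).
- gap_1 (a point): Unmarked point of the path half-way between green dot and yellow dot 1, on the top face of the rim (86 mm above the bench at rest; it sinks with the wheel).
- yellow_dot_1 (a point): Centre of the first yellow dot after green, on the top face of the rim (86 mm above the bench at rest; it sinks with the wheel).
- gap_2 (a point): Unmarked point of the path half-way between yellow dot 1 and yellow dot 2, on the top face of the rim (86 mm above the bench at rest; it sinks with the wheel).
- yellow_dot_2 (a point): Centre of the middle yellow dot, on the top face of the rim (86 mm above the bench at rest; it sinks with the wheel).
- gap_3 (a point): Unmarked point of the path half-way between yellow dot 2 and yellow dot 3, on the top face of the rim (86 mm above the bench at rest; it sinks with the wheel).
- yellow_dot_3 (a point): Centre of the third yellow dot, the last before red, on the top face of the rim (86 mm above the bench at rest; it sinks with the wheel).
- gap_4 (a point): Unmarked point of the path half-way between yellow dot 3 and red dot, on the top face of the rim (86 mm above the bench at rest; it sinks with the wheel).
- red_dot (a point): Centre of the red dot, where the stroke ends, on the top face of the rim (86 mm above the bench at rest; it sinks with the wheel).
- grease_tin: Loose green tin with yellow label and white top, 54 mm across, 45 mm high, upright near the wheel; origin at the centre of its underside. To be left alone.
- nipple_cup: Loose open blue plastic cup, 54 mm across, 45 mm high, near the wheel; origin at the centre of its underside. To be left alone.
- cog: Loose steel sprocket lying flat near the wheel, 79 mm over the teeth, 12 mm high; origin at the centre of its underside. To be left alone.
- tyre_lever: Loose blue tyre lever lying flat near the wheel, 114 mm long, 18 mm wide, 11 mm high; origin at the middle of its underside, x along it. To be left alone.
- wrench: Loose spanner lying on the bench on the left; x along it. To be left alone.
- screwdriver: Loose blue-handled screwdriver lying on the bench on the right; x along it. To be left alone.

How it is judged:
By the outcome, as a careful person would: the job done as asked, in the order asked, and still so for the second after the job is handed in, while the arm keeps its last pose, push and grip.
It also fails if it takes over 45 s, if anything falls off the work surface, if the arm or the gripper's body presses on something with over 40 N, if the wrist force passes 120 N, or if a joint passes its speed limit or range.

## Working session

There is one attempt and no reset: what is moved stays moved. The work goes in short steps, Python scripts to look and compute and a shell command to move; the robot and the scene stay as the last step left them, time stands still between calls to the robot, and variables do not carry over. Pictures are saved under pics/ and viewed, at most 10 in all, crops included, and the job is handed in when it is done.

```bash
mkdir -p pics; python3 - <<'E'
from plant import bot
import cv2
o=bot.get_obs();print({k:o[k] for k in('time','tool_pos','tcp_rot','contact_force','grip_width')})
for n in('top','side'):
    cv2.imwrite(f'pics/{n}0.png',cv2.cvtColor(bot.capture(n),cv2.COLOR_RGB2BGR));print(bot.camera_model(n))
    for t in('green_dot','yellow_dot_1','red_dot','rim_centre','jig'):
        print(n,t,[(round(d['p'],2),d['pixel'],int(d['mask'].sum())) for d in bot.outline_of(t,n)][:4])
print(bot.camera_model('wrist'))
E
```

```text
{'time': 0.0, 'tool_pos': array([164.83189178, 497.97639388, 196.05818507]), 'tcp_rot': array([-3.14007566e+00, -2.40376604e-04,  2.82176737e+00]), 'contact_force': array([0.6084743 , 0.16434516, 0.35225723]), 'grip_width': 91.89659203242516}
{'fx': 549.9917661840624, 'fy': 549.9917661840624, 'cx': 324.30711265621323, 'cy': 239.1861642865117, 'position': array([ 436.23615418,    2.64538835, 1359.90550465]), 'orientation': array([-3.04291042,  0.00319627, -1.54784928])}
top green_dot [(0.94, [317.5, 238.3], 3443)]
top yellow_dot_1 [(0.73, [154.1, 247.9], 536), (0.59, [320.9, 239.0], 3858)]
top red_dot [(0.78, [319.0, 237.1], 3415)]
top rim_centre [(0.58, [318.8, 239.0], 3155)]
top jig [(0.95, [318.9, 241.3], 4756)]
{'fx': 617.7708025993849, 'fy': 617.7708025993849, 'cx': 315.2416704983727, 'cy': 237.0031561078288, 'position': array([ 515.95066486, -886.10898309, 1001.78439529]), 'orientation': array([-2.37515808, -0.01310517, -0.04312553])}
side green_dot [(0.97, [312.4, 236.1], 4763)]
side yellow_dot_1 [(0.77, [312.3, 235.6], 4561)]
side red_dot [(0.69, [312.0, 236.8], 4425)]
side rim_centre [(0.81, [312.0, 234.7], 4510)]
side jig [(0.85, [311.5, 241.2], 6079), (0.52, [312.5, 234.4], 4983)]
{'fx': 380.4133622759256, 'fy': 380.4133622759256, 'cx': 317.81291490539144, 'cy': 236.24526990957457, 'T_tool_cam': array([[-3.21681253e-04, -9.60079054e-01, -2.79728630e-01,
         7.53218390e+01],
       [ 9.99999617e-01, -8.10720497e-05, -8.71721830e-04,
         5.77372692e-01],
       [ 8.14243697e-04, -2.79728803e-01,  9.60078712e-01,
        -1.87711235e+02],
       [ 0.00000000e+00,  0.00000000e+00,  0.00000000e+00,
         1.00000000e+00]])}
```

View pics/top0.png

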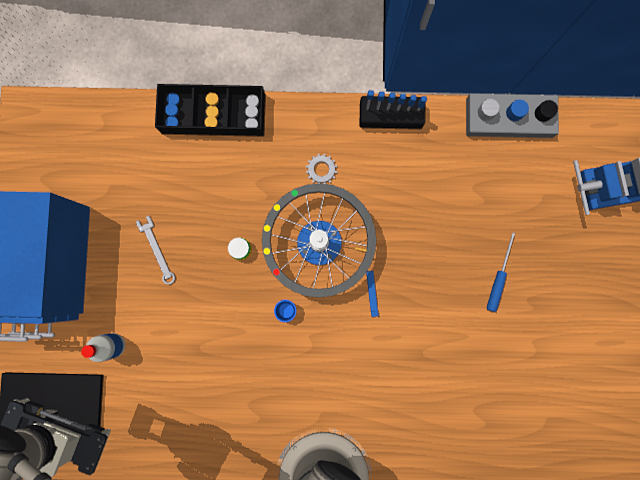

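View pics/side0.png

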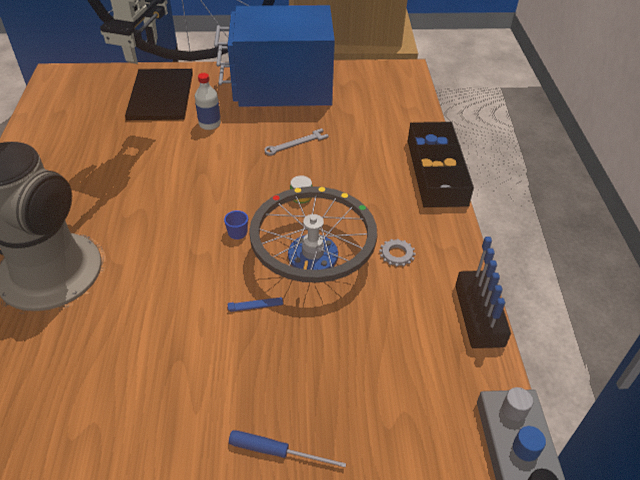

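The top view shows the wheel at about (319,240). Green is at (294,193), the yellows at (277,208), (267,228) and (267,251), and red at (276,271). The tin is at (238,248), the cup at (285,311) and the cog at (321,168). The side view agrees: red (277,198) to green (362,207).

```bash
cat > h.py <<'E'
import numpy as np,cv2
from scipy.spatial.transform import Rotation as R
from scipy.optimize import least_squares
def Tcam(c,o=None):
    if 'T_tool_cam' in c:
        T=np.eye(4);T[:3,:3]=R.from_euler('xyz',o['tcp_rot']).as_matrix();T[:3,3]=o['tool_pos'];return T@c['T_tool_cam']
    T=np.eye(4);T[:3,:3]=R.from_euler('xyz',c['orientation']).as_matrix();T[:3,3]=c['position'];return T
def ray(c,T,p,z):
    d=T[:3,:3]@np.array([(p[0]-c['cx'])/c['fx'],(p[1]-c['cy'])/c['fy'],1]);s=(z-T[2,3])/d[2];return T[:3,3]+s*d
def proj(c,T,P):
    q=T[:3,:3].T@(np.asarray(P)-T[:3,3]);return np.array([c['cx']+c['fx']*q[0]/q[2],c['cy']+c['fy']*q[1]/q[2]])
def blobs(im,box,amin=6):
    h=cv2.cvtColor(im,cv2.COLOR_RGB2HSV);x0,y0,x1,y1=box;out=[]
    for n,lo,hi in(('g',45,85),('y',22,34),('r',0,4)):
        m=((h[...,0]>=lo)&(h[...,0]<=hi)&(h[...,1]>150)&(h[...,2]>90)).astype('uint8')
        if n=='r': m|=((h[...,0]>176)&(h[...,1]>150)&(h[...,2]>90)).astype('uint8')
        k=np.zeros_like(m);k[y0:y1,x0:x1]=m[y0:y1,x0:x1]
        N,_,s,ce=cv2.connectedComponentsWithStats(k)
        out+=[(n,s[i,4],ce[i]) for i in range(1,N) if s[i,4]>=amin]
    return out
def fit(obs):
    # obs: list of (index -2..2, xy) -> centre x,y, heading of jig x
    f=lambda v:np.concatenate([np.array(xy)-[v[0]+124*np.cos(v[2]+np.radians(25*i)),v[1]+124*np.sin(v[2]+np.radians(25*i))] for i,xy in obs])
    m=np.mean([xy for _,xy in obs],0)
    best=min((least_squares(f,[m[0]-110*np.cos(a),m[1]-110*np.sin(a),a]) for a in np.arange(0,6.3,.8)),key=lambda r:r.cost)
    return best.x,best.fun.round(1)
E
python3 - <<'E'
from plant import bot
from h import *
for n,b in(('top',(250,180,310,290)),('side',(262,180,375,215))):
    im=cv2.cvtColor(cv2.imread(f'pics/{n}0.png'),cv2.COLOR_BGR2RGB);c=bot.camera_model(n);T=Tcam(c)
    B=blobs(im,b)
    for x in B:print(n,x[0],x[1],x[2].round(1),ray(c,T,x[2],86).round(1))
    g=[x for x in B if x[0]=='g'];r=[x for x in B if x[0]=='r'];y=[x for x in B if x[0]=='y']
    y.sort(key=lambda x:x[2][1] if n=='top' else -x[2][0])
    if len(g)==len(r)==1 and len(y)==3:
        print(fit([(i-2,ray(c,T,x[2],86)[:2]) for i,x in enumerate(g+y+r)]))
c=bot.camera_model('top');T=Tcam(c)
for n,p,z in(('tin',(238,248),45),('cup',(285,311),45),('cog',(321,168),12)):print(n,ray(c,T,p,z).round())
E
```

```text
top g 28 [294.2 192.5] [670.7  82.8  86. ]
top y 30 [276.6 207.2] [635.  123.1  86. ]
top y 32 [266.5 227.9] [585.7 145.1  86. ]
top y 32 [266.4 250.7] [532.3 143.4  86. ]
top r 33 [276.  271.8] [483.8 119.7  86. ]
(array([561.85379145,  23.08748784,   1.3760113 ]), array([ 0.3, -0.1,  0. , -0.1, -0.2,  0.3,  0.1, -0.1, -0.3, -0. ]))
side y 19 [297.3 189.7] [532.3 141.1  86. ]
side y 16 [321.5 188.9] [586.3 142.4  86. ]
side y 17 [344.2 194.9] [635.3 121.2  86. ]
side r 23 [275.7 197.4] [484.6 117.3  86. ]
tin [540. 216.  45.]
cup [393.  99.  45.]
cog [748.  22.  12.]
```

```bash
python3 - <<'E'
from plant import bot
from h import *
o=bot.get_obs();yaw=o['tcp_rot'][2];d=(np.array([670.6,82])-o['tool_pos'][:2])
N=16;s=(yaw-np.radians(28.84))/N;print(s)
for i in range(N):
    y=yaw-s*i;v=d/N;print([round(v@[np.cos(y),np.sin(y)],1),round(v@[np.sin(y),-np.cos(y)],1),0,0,0,round(s,3)])
E
```

```text
0.14490364247886717
[np.float64(-38.2), np.float64(-14.8), 0, 0, 0, np.float64(0.145)]
[np.float64(-39.9), np.float64(-9.1), 0, 0, 0, np.float64(0.145)]
[np.float64(-40.8), np.float64(-3.2), 0, 0, 0, np.float64(0.145)]
[np.float64(-40.8), np.float64(2.7), 0, 0, 0, np.float64(0.145)]
[np.float64(-40.0), np.float64(8.6), 0, 0, 0, np.float64(0.145)]
[np.float64(-38.4), np.float64(14.2), 0, 0, 0, np.float64(0.145)]
[np.float64(-35.9), np.float64(19.6), 0, 0, 0, np.float64(0.145)]
[np.float64(-32.7), np.float64(24.6), 0, 0, 0, np.float64(0.145)]
[np.float64(-28.8), np.float64(29.1), 0, 0, 0, np.float64(0.145)]
[np.float64(-24.3), np.float64(32.9), 0, 0, 0, np.float64(0.145)]
[np.float64(-19.3), np.float64(36.1), 0, 0, 0, np.float64(0.145)]
[np.float64(-13.9), np.float64(38.5), 0, 0, 0, np.float64(0.145)]
[np.float64(-8.2), np.float64(40.1), 0, 0, 0, np.float64(0.145)]
[np.float64(-2.3), np.float64(40.9), 0, 0, 0, np.float64(0.145)]
[np.float64(3.6), np.float64(40.8), 0, 0, 0, np.float64(0.145)]
[np.float64(9.5), np.float64(39.8), 0, 0, 0, np.float64(0.145)]
```

```bash
python3 -m jog '[[-38.2,-14.8,0,0,0,0.145],[-39.9,-9.1,0,0,0,0.145],[-40.8,-3.2,0,0,0,0.145],[-40.8,2.7,0,0,0,0.145],[-40,8.6,0,0,0,0.145],[-38.4,14.2,0,0,0,0.145],[-35.9,19.6,0,0,0,0.145],[-32.7,24.6,0,0,0,0.145],[-28.8,29.1,0,0,0,0.145],[-24.3,32.9,0,0,0,0.145]]' 0; python3 -m jog '[[-19.3,36.1,0,0,0,0.145],[-13.9,38.5,0,0,0,0.145],[-8.2,40.1,0,0,0,0.145],[-2.3,40.9,0,0,0,0.145],[3.6,40.8,0,0,0,0.145],[9.5,39.8,0,0,0,0.145],[0,0,0,0,0,0],[0,0,0,0,0,0],[0,0,0,0,0,0]]'
cat > look.py <<'E'
import sys
from plant import bot
from h import *
o=bot.get_obs();im=bot.capture('wrist');c=bot.camera_model('wrist');T=Tcam(c,o)
cv2.imwrite(sys.argv[1],cv2.cvtColor(im,cv2.COLOR_RGB2BGR))
print(o['time'],o['tool_pos'].round(1),o['tcp_rot'].round(4),o['contact_force'].round(2),o['grip_width'])
C=np.array([562,22.2]);a=1.376
L=[]
for n,ar,p in blobs(im,(0,0,640,480),60):
    P=ray(c,T,p,86);v=P[:2]-C;k=(np.arctan2(v[1],v[0])-a)/np.radians(25)
    print(n,ar,p.round(),P.round(1),round(np.hypot(*v),1),round(k,2))
    if abs(np.hypot(*v)-124)<10 and abs(k-round(k))<.2:L.append((round(k),P[:2]))
if len(L)>2:print(fit(L))
E
python3 look.py pics/w1.png
```

```text
time: 1.6
tool_pos: [482.0, 236.9, 196.9]
tcp_rot: [3.141, -0.0, 1.366]
contact_force: [1.2, -0.9, -0.4]
grip_width: 16.3
finger_force: 0.0
time: 2.5
tool_pos: [669.5, 82.5, 196.7]
tcp_rot: [-3.141, 0.0, 0.504]
contact_force: [1.0, 0.2, 0.1]
grip_width: 0.4
finger_force: 0.0
2.5 [669.5  82.5 196.7] [-3.1409e+00  3.0000e-04  5.0360e-01] [0.97 0.22 0.06] 0.4167555612199741
g 238 [317. 221.] [670.7  83.8  86. ] 125.0 -1.97
y 271 [253. 235.] [635.3 124.2  86. ] 125.6 -0.98
y 249 [204. 272.] [586.1 145.7  86. ] 125.8 0.01
(array([562.07962438,  24.06649305,   1.37584548]), array([ 0., -0., -0.,  0., -0.,  0.]))
```

View pics/w1.png

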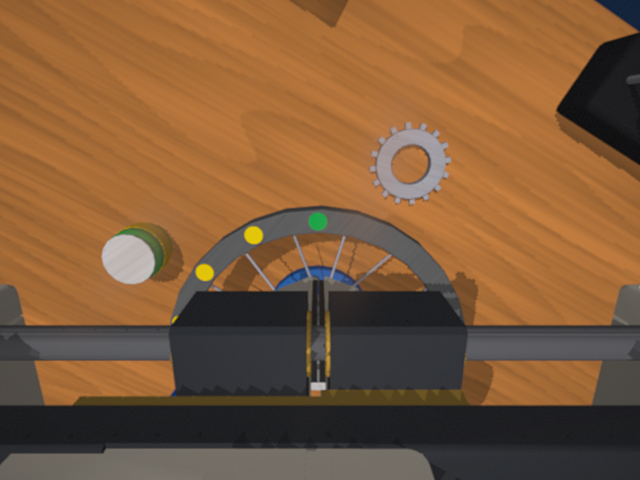

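The closed fingers are over the rim. Green (317,221) and two yellows (253,235) and (204,272) fit the same circle to about 1 mm, and the tin and cog are clear. I'll lower now.

```bash
python3 -m jog '[[1.2,0.2,10,0,0,0],[0,0,15,0,0,0],[0,0,15,0,0,0],[0,0,15,0,0,0],[0,0,15,0,0,0],[0,0,10,0,0,0],[0,0,8,0,0,0],[0,0,6,0,0,0],[0,0,3,0,0,0],[0,0,0,0,0,0],[0,0,0,0,0,0]]'; python3 look.py pics/w2.png; python3 -m jog '[[0,0,0,0,0,0],[0,0,0,0,0,0]]'; python3 -c "
from plant import bot
import cv2
cv2.imwrite('pics/s2.png',cv2.resize(cv2.cvtColor(bot.capture('side')[120:280,240:440],cv2.COLOR_RGB2BGR),(750,600),interpolation=cv2.INTER_CUBIC))"
```

```text
time: 3.65
tool_pos: [671.7, 82.1, 100.2]
tcp_rot: [3.141, -0.001, 0.502]
contact_force: [-0.6, 0.3, -0.9]
grip_width: 0.6
finger_force: 0.0
3.65 [671.7  82.1 100.2] [ 3.1413e+00 -8.0000e-04  5.0180e-01] [-0.56  0.3  -0.91] 0.6447073687808765
g 479 [315. 265.] [670.9  83.8  86. ] 125.1 -1.97
g 342 [ 71. 273.] [599.9 203.3  86. ] 185.0 -0.03
y 531 [ 91. 270.] [607.5 193.7  86. ] 177.4 -0.15
y 416 [223. 282.] [636.5 124.8  86. ] 126.8 -0.99
y 91 [125. 395.] [536.9 147.   86. ] 127.3 0.9
(array([561.59676581,  26.48729307,   1.34909441]), array([-0.9,  0.4, -0.9,  0.2,  1.8, -0.6]))
time: 3.9
tool_pos: [671.5, 82.1, 100.1]
tcp_rot: [3.141, -0.001, 0.502]
contact_force: [0.5, -0.2, 0.1]
grip_width: 0.7
finger_force: 0.0
```

View pics/s2.png

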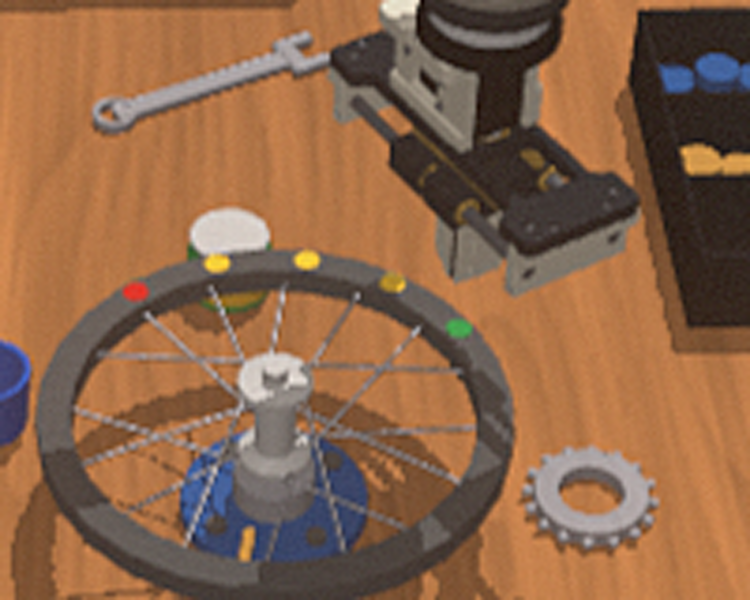

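The side crop shows the gripper over the rim, with its fingertip near (458,285), just above the green dot at (458,329). Everything else is undisturbed. I'll make a ~1 mm correction and lower gently onto green.

```bash
python3 -m jog '[[-0.2,-1.2,3,0,0,0],[0,0,3,0,0,0],[0,0,2,0,0,0],[0,0,1.5,0,0,0],[0,0,1,0,0,0],[0,0,0.5,0,0,0],[0,0,0,0,0,0],[0,0,0,0,0,0]]'; for i in 1 2; do python3 -m jog '[[0,0,1,0,0,0],[0,0,1,0,0,0],[0,0,0,0,0,0]]';done;  python3 -m jog '[[0,0,1,0,0,0],[0,0,0,0,0,0]]'; python3 -m jog '[[0,0,0,0,0,0]]';python3 -m jog '[[0,0,0,0,0,0]]';
```

```text
time: 4.75
tool_pos: [670.7, 83.1, 88.8]
tcp_rot: [3.142, -0.0, 0.502]
contact_force: [-0.4, 0.6, -0.1]
grip_width: 0.5
finger_force: 0.0
time: 5.05
tool_pos: [670.5, 83.1, 86.5]
tcp_rot: [-3.141, 0.0, 0.502]
contact_force: [1.2, 0.3, -0.1]
grip_width: 0.1
finger_force: 0.0
time: 5.35
tool_pos: [670.5, 83.1, 84.5]
tcp_rot: [-3.141, 0.0, 0.502]
contact_force: [-0.1, -0.3, -0.5]
grip_width: 0.1
finger_force: 0.0
time: 5.55
tool_pos: [670.5, 83.1, 83.6]
tcp_rot: [-3.141, 0.0, 0.502]
contact_force: [0.7, -0.3, 1.2]
grip_width: 0.7
finger_force: 0.0
time: 5.65
tool_pos: [670.6, 83.1, 83.7]
tcp_rot: [-3.142, -0.0, 0.502]
contact_force: [-0.0, 0.3, -0.6]
grip_width: 0.7
finger_force: 0.0
time: 5.75
tool_pos: [670.7, 83.1, 83.8]
tcp_rot: [-3.142, -0.0, 0.502]
contact_force: [-0.5, -0.1, -0.6]
grip_width: 0.4
finger_force: 0.0
```

```bash
cat > f.py <<'E'
from plant import bot
import numpy as np
F=[];Z=[]
for i in range(8):
    bot.capture('side');o=bot.get_obs();F.append(o['contact_force']);Z.append(o['tool_pos'][2])
print('T',o['time'],'F',np.mean(F,0).round(2),np.std(F,0).round(2),'z',np.mean(Z).round(2))
E
python3 f.py; python3 -m jog '[[0,0,1,0,0,0]]' >/dev/null; python3 f.py; python3 -m jog '[[0,0,1,0,0,0]]' >/dev/null; python3 f.py
```

```text
T 6.15 F [ 0.05 -0.03  0.24] [0.54 0.29 0.45] z 83.76
T 6.65 F [ 0.01 -0.09 -0.04] [0.4  0.35 0.56] z 82.65
T 7.15 F [-0.11  0.11  0.23] [0.7  0.61 0.28] z 81.66
```

```bash
python3 - <<'E'
from plant import bot
from h import *
o=bot.get_obs();c=bot.camera_model('side');T=Tcam(c);im=bot.capture('side')
p=proj(c,T,o['tool_pos']);print(p,proj(c,T,[670.6,83,86]),blobs(im,(262,180,385,215),4))
a=cv2.resize(im[150:230,320:400],(600,600),interpolation=cv2.INTER_CUBIC)
cv2.drawMarker(a,tuple(int(v) for v in ((p-[320,150])*7.5+3.5)),(255,0,255),0,20,1)
cv2.imwrite('pics/s3.png',cv2.cvtColor(a,cv2.COLOR_RGB2BGR))
E
```

```text
[361.6608621  207.83313394] [361.78189004 206.43199031] [('y', np.int32(18), array([321.5       , 188.66666667])), ('y', np.int32(19), array([297.42105263, 189.57894737])), ('y', np.int32(4), array([346.5, 194.5])), ('y', np.int32(5), array([302., 201.])), ('r', np.int32(26), array([275.73076923, 197.23076923]))]
```

View pics/s3.png

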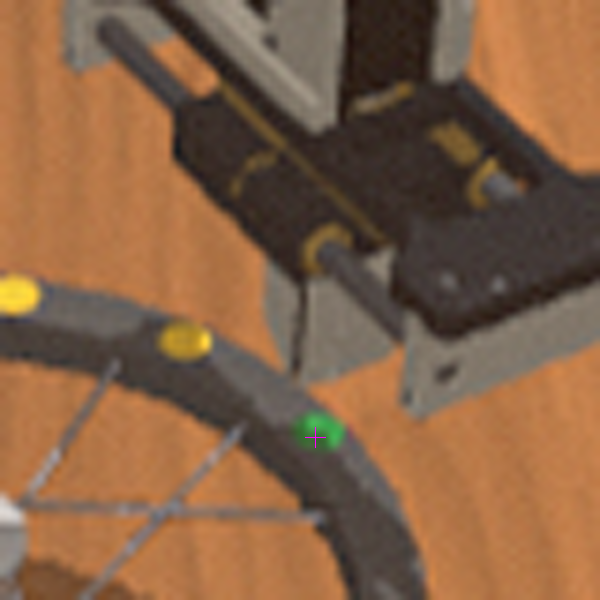

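The crop puts the projected TCP on green at (315,436), but the visible gripper parts end near (300,380) and the dot is not covered. I'll check from the wrist camera before going on.

```bash
python3 look.py pics/w3.png; python3 - <<'E'
from plant import bot
from h import *
o=bot.get_obs();c=bot.camera_model('wrist');T=Tcam(c,o)
a=cv2.imread('pics/w3.png');p=proj(c,T,o['tool_pos']);print(p)
cv2.drawMarker(a,tuple(int(v) for v in p),(255,0,255),0,20,1);cv2.imwrite('pics/w3m.png',a)
E
```

```text
7.2 [670.6  83.1  81.7] [-3.1415e+00 -1.0000e-04  5.0180e-01] [ 0.46 -0.36 -0.11] 0.4165502342573045
g 282 [317. 272.] [673.4  85.3  86. ] 128.1 -1.97
g 482 [ 59. 284.] [602.6 200.3  86. ] 182.7 -0.07
y 749 [ 82. 281.] [610.3 189.9  86. ] 174.5 -0.2
y 122 [218. 288.] [640.3 126.5  86. ] 130.4 -1.03
y 64 [146. 361.] [580.8 142.9  86. ] 122.2 0.09
(array([569.54723782,  19.87996253,   7.72806914]), array([-0.4, -1.7,  4.6,  1.7, -4.3,  0. ]))
[317.98068769 274.98969087]
```

View pics/w3m.png

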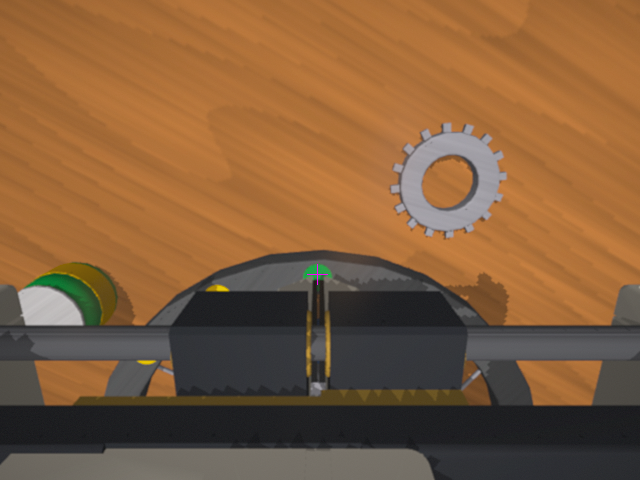

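The wrist view shows the finger ends at about (318,281), short of the projected TCP at (318,275). The side-view dots haven't moved (a 4 mm sink would show about 1.4 px) and the force is zero. So there is no contact yet, and the real tips end above the stated TCP. I'll keep lowering in small steps, watching force and dot rows.

```bash
cat > f.py <<'E'
from plant import bot
from h import *
F=[];Z=[];S=[]
for i in range(5):
    im=bot.capture('side');o=bot.get_obs();F.append(o['contact_force']);Z.append(o['tool_pos'][2])
    B=[b for b in blobs(im,(262,180,330,215),12)];S.append(np.mean([b[2][1] for b in B]) if len(B)==3 else np.nan)
print('T',round(o['time'],2),'F',np.mean(F,0).round(2),'z',np.mean(Z).round(2),'dotrow',np.nanmean(S).round(2),len(B))
E
for k in 1; do python3 -m jog '[[0,0,1.5,0,0,0]]' >/dev/null; python3 f.py;python3 -m jog '[[0,0,1.5,0,0,0]]' >/dev/null; python3 f.py; python3 -m jog '[[0,0,1.5,0,0,0]]' >/dev/null; python3 f.py; done
```

```text
T 7.6 F [ 0.02  0.04 -0.  ] z 80.05 dotrow 191.86 3
T 7.95 F [-0.21  0.56 -0.37] z 78.57 dotrow 191.86 3
T 8.3 F [ 0.05  0.2  -0.29] z 77.07 dotrow 191.86 3
```

```bash
python3 -m jog '[[0,0,2,0,0,0]]' >/dev/null; python3 f.py;python3 -m jog '[[0,0,2,0,0,0]]' >/dev/null; python3 f.py; python3 -m jog '[[0,0,2,0,0,0]]' >/dev/null; python3 f.py; python3 - <<'E'
from plant import bot
import cv2
im=bot.capture('side');a=cv2.resize(im[160:220,330:390],(600,600),interpolation=cv2.INTER_CUBIC)
im=bot.capture('wrist');b=cv2.resize(im[230:300,285:355],(200,200));a[400:,:200]=b
cv2.imwrite('pics/s4.png',cv2.cvtColor(a,cv2.COLOR_RGB2BGR))
E
```

```text
T 8.65 F [-0.24 -0.36 -0.04] z 75.01 dotrow 191.85 3
T 9.0 F [-0.25 -0.48  0.28] z 73.03 dotrow 191.86 3
T 9.35 F [-0.1  -0.24 -0.26] z 71.03 dotrow 191.87 3
```

View pics/s4.png

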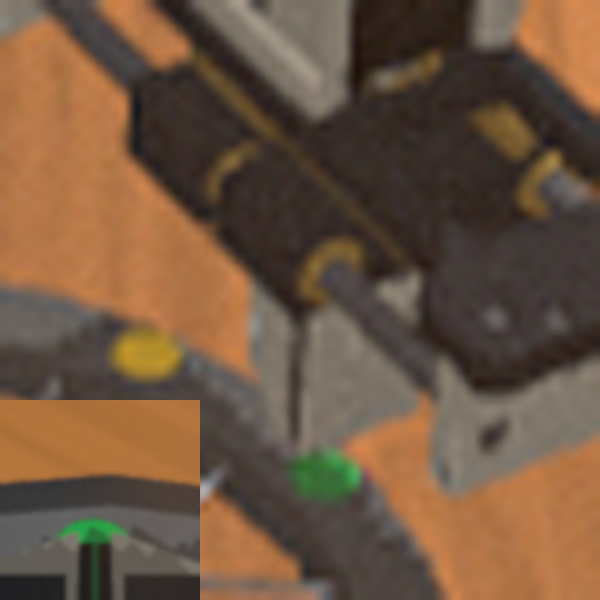

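The tips are still about 15 mm above the rim: the finger's lower corner is at crop (298,437), the green dot at (325,475), and the dot rows haven't changed. The fingers are evidently about 30 mm shorter than stated. I'll keep lowering, with checks.

```bash
python3 -m jog '[[0,0,2,0,0,0],[0,0,2,0,0,0]]' >/dev/null; python3 f.py;python3 -m jog '[[0,0,1.5,0,0,0],[0,0,1.5,0,0,0]]' >/dev/null; python3 f.py; python3 -m jog '[[0,0,2,0,0,0]]' >/dev/null; python3 f.py
```

```text
T 9.9 F [-0.11  0.08  0.02] z 66.89 dotrow 191.86 3
T 10.35 F [ 0.13 -0.14  0.09] z 64.02 dotrow 191.87 3
T 10.7 F [-0.38 -0.27 -0.55] z 62.03 dotrow 191.84 3
```

```bash
python3 -m jog '[[0,0,1.5,0,0,0]]' >/dev/null; python3 f.py;python3 -m jog '[[0,0,1.5,0,0,0]]' >/dev/null; python3 f.py; python3 -m jog '[[0,0,1.5,0,0,0]]' >/dev/null; python3 f.py
```

```text
T 11.05 F [0.27 0.22 0.02] z 60.58 dotrow 191.87 3
T 11.4 F [ 0.09 -0.25  0.16] z 59.08 dotrow 191.86 3
T 11.75 F [0.1  0.15 0.01] z 57.56 dotrow 191.86 3
```

```bash
python3 - <<'E'
from plant import bot
import cv2,numpy as np
im=bot.capture('side');a=cv2.resize(im[175:225,335:385],(400,400),interpolation=cv2.INTER_CUBIC)
im=bot.capture('wrist');b=cv2.resize(im[225:325,268:368],(400,400),interpolation=cv2.INTER_CUBIC)
cv2.imwrite('pics/s5.png',cv2.cvtColor(np.hstack([a,b]),cv2.COLOR_RGB2BGR))
E
```

```text
(no output)
```

View pics/s5.png

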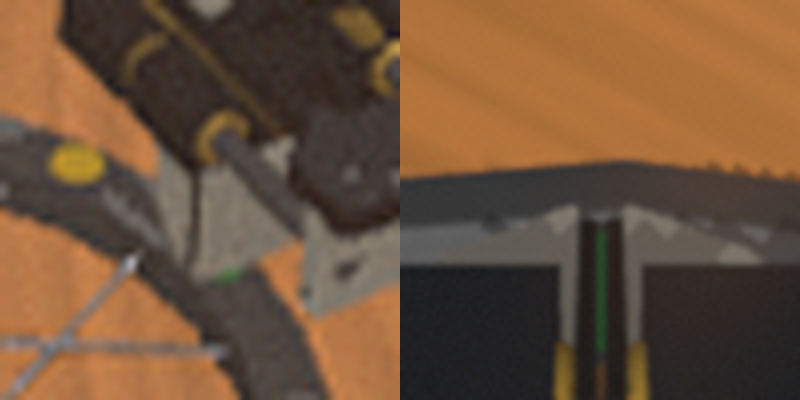

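Left: the finger now covers most of the dot, with its corner at (193,283) close to the rim. Right: the two finger ends are over the rim, with green visible in the slit. I'll go on in 1 mm steps.

```bash
python3 -m jog '[[0,0,1,0,0,0]]' >/dev/null; python3 f.py;python3 -m jog '[[0,0,1,0,0,0]]' >/dev/null; python3 f.py; python3 -m jog '[[0,0,1,0,0,0]]' >/dev/null; python3 f.py;
```

```text
T 12.2 F [ 0.11  0.17 -0.51] z 56.63 dotrow 191.86 3
T 12.55 F [-0.18  0.36  0.32] z 55.7 dotrow 192.08 3
T 12.9 F [-0.03 -0.28  0.81] z 54.75 dotrow 192.43 3
```

Contact came at TCP z of about 56.4: both force and dot rows rise. I'll go to a depth of about 3 mm and start the stroke along the arc.

```bash
python3 -m jog '[[0,0,1,0,0,0],[0,0,0.4,0,0,0],[0,0,0,0,0,0]]' >/dev/null; python3 f.py; python3 - <<'E'
from h import *
C=np.array([562,23.3]);
from plant import bot
o=bot.get_obs();print(o['tool_pos'],o['tcp_rot'],(o['tool_pos'][:2]-C),np.hypot(*(o['tool_pos'][:2]-C)),np.degrees(np.arctan2(*(o['tool_pos'][:2]-C)[::-1])))
E
```

```text
T 13.45 F [-0.13 -0.41  1.81] z 53.42 dotrow 192.83 3
[670.69756376  83.08988339  53.41431211] [ 3.14155250e+00 -2.52215540e-04  5.01783002e-01] [108.69756376  59.78988339] 124.05640057455584 28.81331221089022
```

```bash
cat > s.py <<'E'
from plant import bot
import numpy as np
F=[]
for i in range(2): bot.capture('side');o=bot.get_obs();F.append(o['contact_force'])
d=o['tool_pos'][:2]-[562,23.3]
print('T',round(o['time'],2),'F',np.mean(F,0).round(2),'z',o['tool_pos'][2].round(2),'r',np.hypot(*d).round(2),'ang',np.degrees(np.arctan2(d[1],d[0])).round(2),'yaw',np.degrees(o['tcp_rot'][2]).round(2))
E
python3 -m jog '[[-0.02,-2.16,0,0,0,-0.01745],[-0.02,-2.16,0,0,0,-0.01745],[-0.02,-2.16,0,0,0,-0.01745],[-0.02,-2.16,0,0,0,-0.01745],[-0.02,-2.16,0,0,0,-0.01745],[-0.02,-2.16,0,0,0,-0.01745],[-0.02,-2.16,0,0,0,-0.01745],[-0.02,-2.16,0,0,0,-0.01745],[-0.02,-2.16,0,0,0,-0.01745],[-0.02,-2.16,0,0,0,-0.01745]]' | grep -E 'force|pos'; python3 s.py
```

```text
tool_pos: [658.5, 101.2, 53.3]
contact_force: [0.5, -1.0, 1.7]
finger_force: 0.9
T 14.55 F [0.1  0.23 2.54] z 53.29 r 124.04 ang 39.09 yaw 38.81
```

Tracking is good: r is 124.0, z is steady and the force is about 2 N. I'll continue.

```bash
python3 -m jog '[[-0.02,-2.16,0,0,0,-0.01745],[-0.02,-2.16,0,0,0,-0.01745],[-0.02,-2.16,0,0,0,-0.01745],[-0.02,-2.16,0,0,0,-0.01745],[-0.02,-2.16,0,0,0,-0.01745],[-0.02,-2.16,0,0,0,-0.01745],[-0.02,-2.16,0,0,0,-0.01745],[-0.02,-2.16,0,0,0,-0.01745],[-0.02,-2.16,0,0,0,-0.01745],[-0.02,-2.16,0,0,0,-0.01745]]' | grep -E 'contact'; python3 s.py;python3 -m jog '[[-0.02,-2.16,0,0,0,-0.01745],[-0.02,-2.16,0,0,0,-0.01745],[-0.02,-2.16,0,0,0,-0.01745],[-0.02,-2.16,0,0,0,-0.01745],[-0.02,-2.16,0,0,0,-0.01745],[-0.02,-2.16,0,0,0,-0.01745],[-0.02,-2.16,0,0,0,-0.01745],[-0.02,-2.16,0,0,0,-0.01745],[-0.02,-2.16,0,0,0,-0.01745],[-0.02,-2.16,0,0,0,-0.01745]]' | grep -E 'contact'; python3 s.py
```

```text
contact_force: [0.3, -0.9, 2.0]
T 15.65 F [-0.14  0.9   2.02] z 53.29 r 124.04 ang 49.06 yaw 48.8
contact_force: [1.1, -0.2, 1.6]
T 16.75 F [-0.01  0.71  2.54] z 53.33 r 124.04 ang 59.01 yaw 58.8
```

```bash
python3 -m jog '[[-0.02,-2.16,0,0,0,-0.01745],[-0.02,-2.16,0,0,0,-0.01745],[-0.02,-2.16,0,0,0,-0.01745],[-0.02,-2.16,0,0,0,-0.01745],[-0.02,-2.16,0,0,0,-0.01745],[-0.02,-2.16,0,0,0,-0.01745],[-0.02,-2.16,0,0,0,-0.01745],[-0.02,-2.16,0,0,0,-0.01745],[-0.02,-2.16,0,0,0,-0.01745],[-0.02,-2.16,0,0,0,-0.01745]]' | grep -E 'contact'; python3 s.py;python3 -m jog '[[-0.02,-2.16,0,0,0,-0.01745],[-0.02,-2.16,0,0,0,-0.01745],[-0.02,-2.16,0,0,0,-0.01745],[-0.02,-2.16,0,0,0,-0.01745],[-0.02,-2.16,0,0,0,-0.01745],[-0.02,-2.16,0,0,0,-0.01745],[-0.02,-2.16,0,0,0,-0.01745],[-0.02,-2.16,0,0,0,-0.01745],[-0.02,-2.16,0,0,0,-0.01745],[-0.02,-2.16,0,0,0,-0.01745]]' | grep -E 'contact'; python3 s.py
```

```text
contact_force: [1.3, -0.2, 1.5]
T 17.85 F [ 0.07 -0.42  1.42] z 53.28 r 124.05 ang 69.01 yaw 68.79
contact_force: [0.6, -0.8, 1.2]
T 18.95 F [-0.13  0.2   1.69] z 53.28 r 124.02 ang 78.98 yaw 78.79
```

```bash
python3 -m jog '[[-0.02,-2.16,0,0,0,-0.01745],[-0.02,-2.16,0,0,0,-0.01745],[-0.02,-2.16,0,0,0,-0.01745],[-0.02,-2.16,0,0,0,-0.01745],[-0.02,-2.16,0,0,0,-0.01745],[-0.02,-2.16,0,0,0,-0.01745],[-0.02,-2.16,0,0,0,-0.01745],[-0.02,-2.16,0,0,0,-0.01745],[-0.02,-2.16,0,0,0,-0.01745],[-0.02,-2.16,0,0,0,-0.01745]]' | grep -E 'contact'; python3 s.py;python3 -c "
from plant import bot
import cv2
cv2.imwrite('pics/s6.png',cv2.resize(cv2.cvtColor(bot.capture('side')[130:280,220:420],cv2.COLOR_RGB2BGR),(800,600),interpolation=cv2.INTER_CUBIC))"
```

```text
contact_force: [0.7, 0.5, 2.2]
T 20.05 F [ 0.27 -0.08  1.73] z 53.26 r 123.98 ang 88.97 yaw 88.79
```

View pics/s6.png

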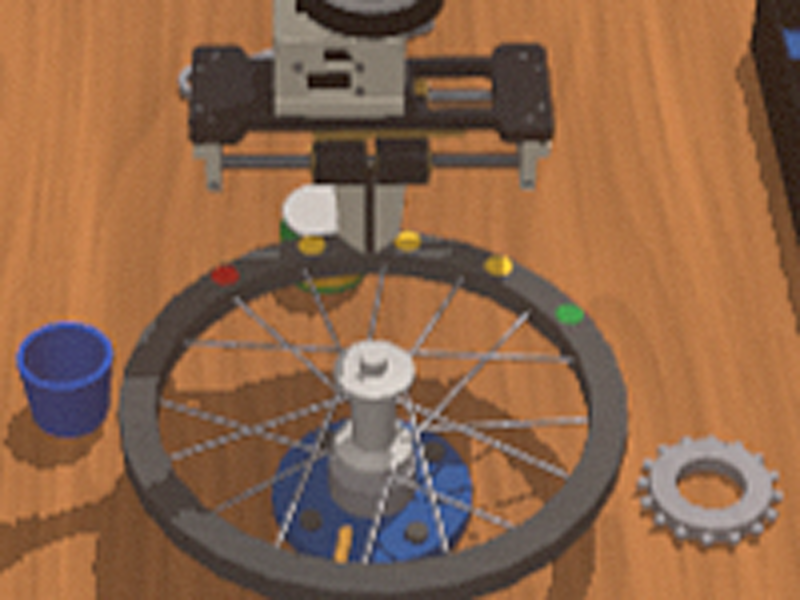

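The tapered fingertips sit on the rim at (370,252), between yellow 2 at (408,240) and yellow 3 at (312,244). The tin, cup and cog are untouched. I'll continue to red.

```bash
python3 -m jog '[[-0.02,-2.16,0,0,0,-0.01745],[-0.02,-2.16,0,0,0,-0.01745],[-0.02,-2.16,0,0,0,-0.01745],[-0.02,-2.16,0,0,0,-0.01745],[-0.02,-2.16,0,0,0,-0.01745],[-0.02,-2.16,0,0,0,-0.01745],[-0.02,-2.16,0,0,0,-0.01745],[-0.02,-2.16,0,0,0,-0.01745],[-0.02,-2.16,0,0,0,-0.01745],[-0.02,-2.16,0,0,0,-0.01745]]' | grep -E 'contact'; python3 s.py;python3 -m jog '[[-0.02,-2.16,0,0,0,-0.01745],[-0.02,-2.16,0,0,0,-0.01745],[-0.02,-2.16,0,0,0,-0.01745],[-0.02,-2.16,0,0,0,-0.01745],[-0.02,-2.16,0,0,0,-0.01745],[-0.02,-2.16,0,0,0,-0.01745],[-0.02,-2.16,0,0,0,-0.01745],[-0.02,-2.16,0,0,0,-0.01745],[-0.02,-2.16,0,0,0,-0.01745],[-0.02,-2.16,0,0,0,-0.01745]]' | grep -E 'contact'; python3 s.py
```

```text
contact_force: [-0.1, 0.6, 2.6]
T 21.2 F [0.28 0.36 1.77] z 53.29 r 124.0 ang 98.95 yaw 98.78
contact_force: [0.4, -0.4, 2.0]
T 22.3 F [0.27 0.89 2.18] z 53.26 r 123.97 ang 108.93 yaw 108.78
```

```bash
python3 -m jog '[[-0.02,-2.16,0,0,0,-0.01745],[-0.02,-2.16,0,0,0,-0.01745],[-0.02,-2.16,0,0,0,-0.01745],[-0.02,-2.16,0,0,0,-0.01745],[-0.02,-2.16,0,0,0,-0.01745],[-0.02,-2.16,0,0,0,-0.01745],[-0.02,-2.16,0,0,0,-0.01745],[-0.02,-2.16,0,0,0,-0.01745],[-0.02,-2.16,0,0,0,-0.01745],[-0.02,-2.16,0,0,0,-0.01745]]' | grep -E 'contact'; python3 s.py;python3 -m jog '[[-0.02,-2.16,0,0,0,-0.01745],[-0.02,-2.16,0,0,0,-0.01745],[-0.02,-2.16,0,0,0,-0.01745],[-0.02,-2.16,0,0,0,-0.01745],[-0.02,-2.16,0,0,0,-0.01745],[-0.02,-2.16,0,0,0,-0.01745],[-0.02,-2.16,0,0,0,-0.01745],[-0.02,-2.16,0,0,0,-0.01745],[-0.02,-2.16,0,0,0,-0.01745],[0,0,0,0,0,0],[0,0,0,0,0,0]]' | grep -E 'contact'; python3 s.py; python3 look.py pics/w7.png; python3 -c "
from plant import bot
import cv2
cv2.imwrite('pics/s7.png',cv2.resize(cv2.cvtColor(bot.capture('side')[130:280,220:420],cv2.COLOR_RGB2BGR),(800,600),interpolation=cv2.INTER_CUBIC))"
```

```text
contact_force: [0.5, 1.1, 1.7]
T 23.4 F [0.17 0.21 2.45] z 53.26 r 123.95 ang 118.93 yaw 118.78
contact_force: [-0.5, -1.0, 1.2]
T 24.6 F [-0.17 -0.71  1.77] z 53.16 r 123.97 ang 127.89 yaw 127.73
24.6 [485.9 121.1  53.2] [-3.1406e+00 -4.0000e-04  2.2293e+00] [-0.8  -0.22  1.7 ] 0.8931260605583964
g 844 [476. 170.] [501.3 206.7  86. ] 194.2 1.17
y 1031 [460. 171.] [496.3 202.7  86. ] 192.1 1.25
y 678 [512. 378.] [583.5 146.5  86. ] 126.1 0.05
```

View pics/s7.png

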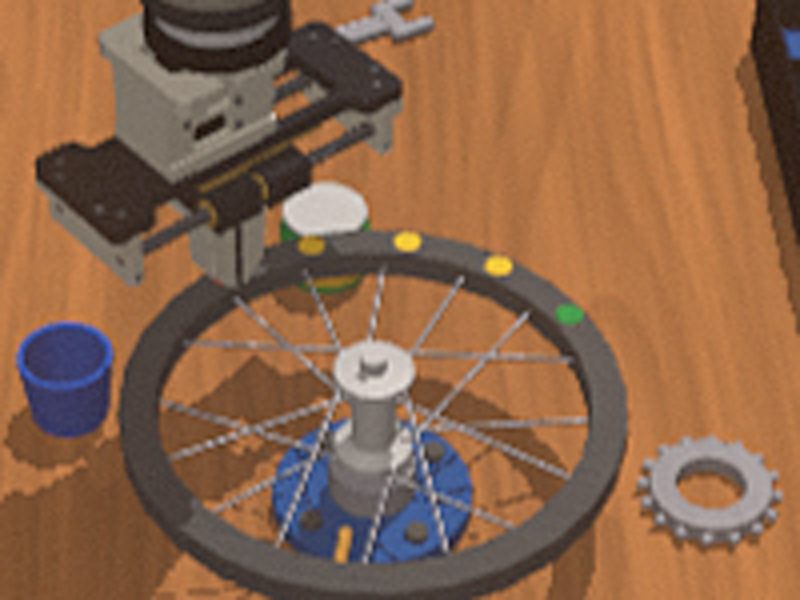

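The fingertips cover the red dot at about (235,280), and everything else is in place. One last small step, then I'll hand in while still resting on red.

```bash
python3 -m jog '[[-0.02,-2,0,0,0,-0.016],[0,0,0,0,0,0],[0,0,0,0,0,0],[0,0,0,0,0,0]]' | grep -E 'contact'; python3 s.py; python3 -c "
from plant import bot
print(bot.close_job())"
```

```text
contact_force: [1.1, 0.4, 1.8]
T 25.2 F [0.81 0.16 2.36] z 53.38 r 123.8 ang 128.53 yaw 128.65
the job is handed in; nothing more can be done
None
```

The job is handed in: the fingertips ran from green through the three yellow dots to red with a light touch (about 2 N, 3 mm of sink) and ended resting on red at 25 s; in the pictures nothing else had moved, and no verdict came back.

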